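Snap the tool rest onto the throwing wheel

TASK

Take the green tool rest from the ware board and press it straight down onto the sprung mount beside the wheel's turntable until both yellow snap hooks have clicked over its ends; the mount gives under the push, so press on until it is fully home, but never load it with more than 25 N. Then, gripping the rest, tug it up lightly until the mount lifts a little, to prove that it holds, and let go, leaving everything else where it is.

Things in the scene. Friction and masses are not known exactly. Their poses are not given: they have to be found in the camera images.
- rest: green tool rest, loose, 60 to 130 g: plate 12 mm thick, 112 x 44 mm on top, ends tapering to 100 x 42 mm underneath; central upright grip fin 40 mm long (x), 12 mm thick (y), top 51 mm above the underside; four white ribs 3 mm high near its ends. Origin: centre of its underside; x along the length, z up; grip it across y. Same either way round. Starts flat on the ware board.
- mount: sprung mount on the wheel's deck: white seat pad 100 x 44 mm on a black block, a yellow snap hook at each end. Origin: centre of the seat face, 135 mm above the table when unloaded; x along it from hook to hook (hook_a at +x), z up; turns with the wheel. The seated rest's origin lies at this origin, x axes parallel (either way round). It moves only up and down.
- spring (a point): middle of the mount's block, 14 mm under its seat, moving with it. The mount stands on a spring: it sinks several mm under the push that the hooks need, bottoms 22 mm down and stops 6 mm up. More than 25 N on it would crack it. With the rest clicked on, a pull of 5 N lifts the mount 1 to 3 mm above its unloaded height, which is a sufficient tug.
- hook_a_tip (a point): inner tip of hook_a's catch, at x +53 mm, y 0, 12.8 mm above the mount's origin (flat underside of the catch). Each hook is 18 mm wide (y) and stands 26 mm above the seat; sloping lead-in faces above the catch open out to about 59 mm from the centre. The rest's ends, pushed down, wedge both hooks outward.
- hook_b_tip (a point): the same for hook_b, at x -53 mm. Both hooks click over the rest at a total push of 8 to 17 N depending on friction, not always at the same moment; the push drops by some newtons at the click. 19 N is enough for both.
- wheel: grey tabletop throwing wheel, fixed: housing 360 (x) x 440 (y) mm, deck 85 mm above the table; turntable of 236 mm diameter, top 120 mm above the table, centred at x +20, y +90 mm, with a clay cylinder (94 mm across) that reaches 191 mm; the mount stands at x 0, y -150 mm, axes parallel. Origin: centre of the underside, on the table.
- board: plywood ware board, fixed, 320 (x) x 300 (y) x 12 mm. Origin: centre of the underside, on the table.
- hook_a (a joint): bend of the yellow hook at the mount's +x end: 0 upright, grows as it is pushed outward; 0.05 to 0.15 rad as the rest's edge passes it; springs back to 0 when it clicks
- hook_b (a joint): the same for the hook at the mount's -x end
- stick: dark wooden modelling stick, 190 mm long, 12 mm thick, lying on the ware board; a bystander
- rib: pale wooden throwing rib, flat 85 x 40 x 8 mm, lying on the ware board; a bystander
- cup: small blue cup, 50 mm across, 45 mm high, on the wheel's deck beyond hook_b; a bystander
- jar: small white closed glaze jar with a black cap, 48 mm across, 50 mm high, on the deck beyond hook_a; a bystander
- tile: round terracotta sample disc, 36 mm across, 12 mm thick, on the ware board; a bystander
There are look-alikes about, which are no part of the job. Of the things that look like the rest, the middle-sized one is meant.

How it is judged (in metres and radians):
On the way, in this order (a step that is already met when the one before it is completed fails the run):
1. the tool rest is gripped and carried clear of the ware board (height (world z) of rest above 0.06 m and contact force between the fingers and rest above 2 N), for 0.1 s.
2. the rest is fully down on the mount with both hooks clicked over its ends (z of rest in the frame of mount between -0.002 and 0.002 m and x of rest in the frame of mount between -0.005 and 0.005 m and y of rest in the frame of mount between -0.006 and 0.006 m and angle between the x axis of rest and the x axis of mount, either way round below 0.09 rad and angle between the z axis of rest and the z axis of mount, either way round below 0.06 rad and angle between rest's own z axis and vertical below 0.3 rad and value of joint each of hook_a, hook_b below 0.04 rad), for 0.1 s.
3. tugged up by the fingers: the seated rest lifts the mount at least 1 mm above its unloaded height (all of step 2 and z of mount in the frame of wheel above 0.136 m and contact force between the fingers and rest above 1 N), for 0.1 s.
At the end, for the whole second after the job is handed in: The tool rest sits on the mount: within 2 mm of fully down, within 5 mm along and 6 mm across, turned less than 5 degrees, tilted less than 3 degrees to the mount, both hooks sprung back over it (under 0.04 rad), at rest and released. The bystanders have moved less than 30 mm (all of step 2 and linear speed of rest below 0.01 m/s and contact force between the fingers and rest below 0.1 N and distance of each of stick, rib, cup, jar, tile from where it was at the start of the episode below 0.03 m); the robot touches nothing.
It fails at once if the mount and its hooks are loaded by the rest with more than 25 N (contact force between rest and mount above 25 N).
It fails at once if the mount is pushed or pulled by the robot itself with more than 25 N (contact force between any of the fingers, the arm and mount above 25 N).
It fails at once if a bystander is moved more than 30 mm (distance of any of stick, rib, cup, jar, tile from where it was at the start of the episode above 0.03 m).
It also fails if it takes over 58 s, if anything falls off the work surface, if the arm or the gripper's body presses on something with over 40 N, if the wrist force passes 120 N, or if a joint passes its speed limit or range.

ROBOT

A 6-joint arm with a two-finger parallel gripper is mounted at the origin on the work surface. World frame = base frame: x ahead of the robot, y to its left, z up, the work surface at z = 0. Lengths are in mm, angles in rad, forces in N, time in s.
With the tool pointing down it reaches from about 275 to 875 mm from the base axis. Payload 12.5 kg.
Tool frame: the origin (TCP) lies where the fingers leave the gripper's body, on its centre line; the fingertips stand 73 mm ahead of it and the grasp point (between the pads) lies 54 mm ahead of it; x points along the fingers, z is the direction in which the jaws open and shut, and the axes are right-handed (so a half turn about x gives the same grasp; the last joint's range is limited). The gripper opens to 85 mm and grips with 20 to 120 N. Pads are 22 mm wide; open, the fingers measure 114 mm over their backs; the gripper's body (76 mm by 85 mm) begins 54 mm behind the grasp point. The pads swing forward as they close: fully open they stand 13 mm farther back than shut.
Start: joints at [1.135, 0.351, 1.652, -0, 1.139, -0.085], TCP at [188.975, 516.501, 303.89] pointing down, gripper open.
Joint ranges: [-2.75, 2.75], [-0.79, 2.1], [0.01, 2.65], [-1.57, 4.71], [0.07, 3.14], [-2.87, 2.87]. Speed limits (rad/s): [2.22, 2.22, 2.79, 3.14, 3.14, 3.14].

INTERFACE

Orientations are given as a 3x3 rotation matrix whose columns are the frame's x, y, z axes.
In Python, from rig import telemetry, cams, r gives the robot as it stands.
- The arm moves only by the tool apply_moves, never from a script. Its argument "motion" is a list of rows, each a list of 6 numbers: the shift along the tool's x, y, z in mm, then the turn, a rotation vector about the tool's x, y, z in rad. In form: [[dx, dy, dz, ax, ay, az], ...]. A call has 1 to 10 rows; each row is the pose to reach, as a shift and turn from the pose commanded when the call began, along the tool's axes at that moment; what a row does not reach only later rows make up. A row lasts 1/12 s, in which the tool goes at most 41.7 mm and 7.16 degrees, less where a joint would pass 70% of its speed; a pose out of reach is approached as far as the arm can. A call with a gripper value outside its range is refused whole. "jaw" is the opening, from -1 (shut) to 1 (fully open), so that 0 is half open, set as the call begins (left out, the last holds). The fingers move at their own pace and stop on an object; the grip force is fixed at half the most. Time passes only in rows, so rows that repeat a pose let the fingers close. It gives the time, the measured TCP pose, the force and the opening at its end, in the units of the state.
- telemetry.observe(): the state, without advancing time (a new reading comes with each control period).
- cams.camera(name): name is "scene" or "top" or "wrist"; returns a dict with "img" (480x640x3 uint8, red, green, blue), "fovy" (degrees; the focal length in pixels is half the picture's height over the tangent of half this angle, whatever the lens; pixels are square), "cx", "cy" (the principal point, pixels), "xyz" and "rotation" of the camera in the world; the wrist camera has in their place "mount" (4x4, takes a point from camera to tool coordinates, whose origin is the TCP and whose axes are the tool frame's). Camera axes: x right, y down, z forward; pixel columns grow to the right and rows downward; lengths in mm; the calibration is good to about 2 mm. A picture is of the moment at which its call begins: read the wrist's pose just before it. There is no depth.
- r.hand_in(): hands the job in, once; it reports no verdict.
The state is a dict: "t": time; "joint_pos": joint angles; "joint_vel": joint speeds; "joint_efforts": joint torques, N m; "position": TCP position; "ee_rot": TCP orientation; "ft_force": force on the tool from outside, world axes, zero at the start; "ft_torque": the same for the moment, N m; "gripper_width": opening from 0.0 (shut) to 1.0 (fully open).
Only numpy, scipy, OpenCV 4.12 (cv2) and the standard library are available. Lean on these libraries where they do the work, as an engineer would, in place of code of your own. Each camera call takes 0.05 s, during which the arm holds its last target.

## Working session

There is one attempt and no reset: what is moved stays moved. The work goes in short steps, Python scripts to look and compute and a tool call to move; the robot and the scene stay as the last step left them, time stands still between calls to the robot, and variables do not carry over. Pictures are saved under pics/ and viewed, and the job is handed in when it is done.

Besides the shell and the picture viewer there is one more tool, called after "Emit:" by a JSON object that holds its "op" and its "data". apply_moves: Moves the arm, as the interface text tells. Its arguments: {"type":"object","properties":{"motion":{"type":"array","items":{"type":"array","items":{"type":"number"}}},"jaw":{"type":"number"}},"required":["motion"]}

```bash
ls; mkdir -p pics; python3 - <<'E'
from rig import telemetry, cams, r
import cv2,numpy as np
s=telemetry.observe()
for k in s: print(k,np.round(s[k],3).tolist())
for n in ["scene","top","wrist"]:
    c=cams.camera(n)
    cv2.imwrite(f"pics/{n}0.png",c["img"][:,:,::-1])
    print(n,{k:np.round(v,4).tolist() for k,v in c.items() if k!="img"})
E
```

```text
pics
t 0.0
joint_pos [1.135, 0.351, 1.652, 0.0, 1.139, -0.085]
joint_vel [0.001, -0.0, -0.0, 0.001, -0.001, 0.001]
joint_efforts [0.002, -50.61, -29.141, 0.0, 0.005, 0.0]
position [188.869, 516.284, 303.348]
ee_rot [[-0.001, -0.939, 0.344], [-0.001, 0.344, 0.939], [-1.0, 0.0, -0.001]]
ft_force [-0.076, 0.538, 0.918]
ft_torque [0.009, -0.064, 0.03]
gripper_width 1.002
scene {'fovy': 47.0017, 'cx': 324.3739, 'cy': 236.2934, 'xyz': [1100.8901, -628.9975, 699.1469], 'rotation': [[0.648, 0.4804, -0.5911], [0.7616, -0.3968, 0.5123], [0.0116, -0.7821, -0.623]]}
top {'fovy': 42.6637, 'cx': 317.0599, 'cy': 229.5477, 'xyz': [452.3095, -113.2878, 1326.182], 'rotation': [[-0.0208, -0.9976, 0.0667], [-0.9998, 0.0203, -0.0083], [0.007, -0.0669, -0.9977]]}
wrist {'fovy': 65.4662, 'cx': 314.8641, 'cy': 232.031, 'mount': [[-0.0014, -0.2955, 0.9553, -70.8332], [-0.0006, -0.9553, -0.2955, 76.0643], [1.0, -0.001, 0.0012, -0.0285], [0.0, 0.0, 0.0, 1.0]]}
```

View pics/scene0.png

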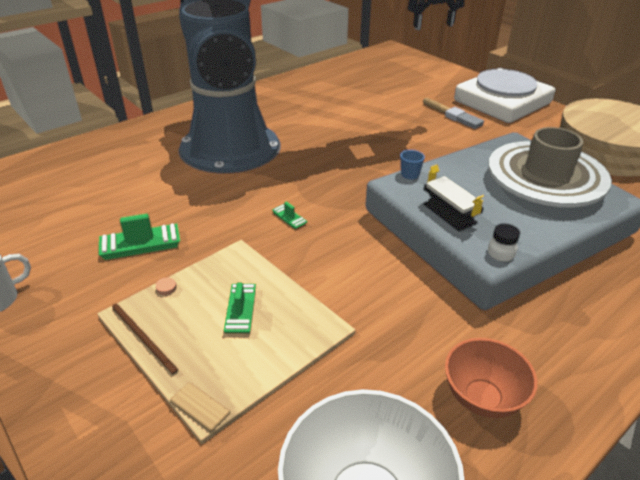

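View pics/top0.png

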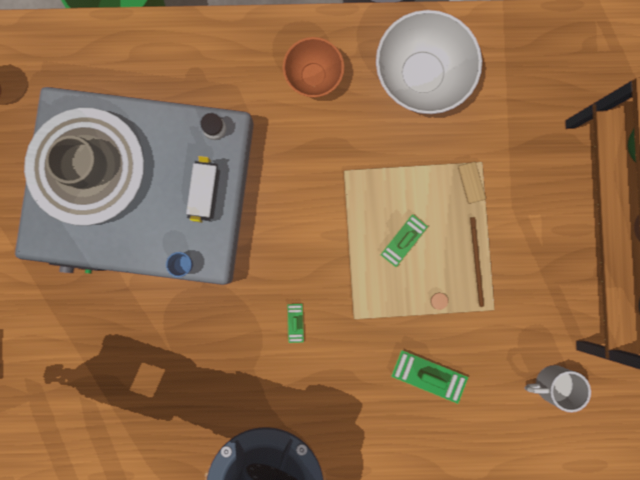

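View pics/wrist0.png

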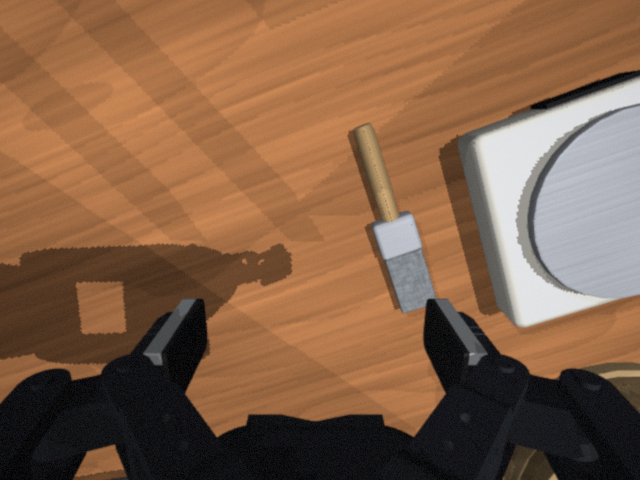

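The look-alikes in the top view are the small one (296,323), the large one (430,377) and the one on the board (404,240). The board one looks middle-sized and lies where the task says. I'll check the sizes and view a crop.

```bash
cat > h.py <<'E'
import numpy as np,cv2
from rig import telemetry, cams, r
class C: pass
def cam(name):
    s=telemetry.observe(); c=cams.camera(name); o=C()
    o.img=c["img"]; o.f=240/np.tan(np.radians(c["fovy"])/2); o.cx,o.cy=c["cx"],c["cy"]
    if name=="wrist":
        T=np.eye(4);T[:3,:3]=s["ee_rot"];T[:3,3]=s["position"];M=T@np.array(c["mount"]);o.R=M[:3,:3];o.p=M[:3,3]
    else: o.R=np.array(c["rotation"]);o.p=np.array(c["xyz"])
    return o
def ray(o,u,v):
    d=o.R@np.array([(u-o.cx)/o.f,(v-o.cy)/o.f,1]); return d/np.linalg.norm(d)
def onz(o,u,v,z):
    d=ray(o,u,v); return o.p+d*(z-o.p[2])/d[2]
def proj(o,P):
    q=o.R.T@(np.array(P)-o.p); return np.array([o.cx+o.f*q[0]/q[2],o.cy+o.f*q[1]/q[2]])
def tri(a,pa,b,pb):
    da,db=ray(a,*pa),ray(b,*pb); A=np.stack([da,-db],1); t=np.linalg.lstsq(A,b.p-a.p,rcond=None)[0]
    P,Q=a.p+da*t[0],b.p+db*t[1]; return (P+Q)/2,np.linalg.norm(P-Q)
def comps(m,minA=20):
    n,l,st,ce=cv2.connectedComponentsWithStats(m.astype(np.uint8)); return [(l==i,st[i],ce[i]) for i in range(1,n) if st[i][4]>=minA]
def save(img,name,roi=None,k=1):
    if roi: x0,y0,x1,y1=roi; img=img[y0:y1,x0:x1]
    cv2.imwrite("pics/"+name,cv2.resize(img[:,:,::-1],None,fx=k,fy=k,interpolation=cv2.INTER_CUBIC))
def hsv(o): return cv2.cvtColor(o.img,cv2.COLOR_RGB2HSV)
E
python3 - <<'E'
from h import *
t=cam("top")
H=hsv(t); m=(H[...,0]>45)&(H[...,0]<85)&(H[...,1]>120)
m=cv2.morphologyEx(m.astype(np.uint8),cv2.MORPH_CLOSE,np.ones((7,7)))
for mm,st,ce in comps(m,100):
    c,_=cv2.findContours(mm.astype(np.uint8),0,1); r_=cv2.minAreaRect(c[0]); b=cv2.boxPoints(r_)
    P=np.array([onz(t,*p,24) for p in b]); e=P[1]-P[0]; f=P[2]-P[1]
    print(ce.round(1),P.mean(0).round(1),np.linalg.norm(e).round(1),np.linalg.norm(f).round(1),np.degrees(np.arctan2(e[1],e[0])).round(1),np.degrees(np.arctan2(f[1],f[0])).round(1))
save(t.img,"crop.png",(270,180,510,420),2.5)
# deck
for n,(u,v) in dict(d1=(42,88),d2=(252,113),d3=(228,283),d4=(18,257)).items(): print(n,onz(t,u,v,85).round(0))
for n,(u,v) in dict(b1=(345,170),b2=(482,162),b3=(493,309),b4=(355,318)).items(): print(n,onz(t,u,v,12).round(0))
E
```

```text
[104.7   2.9] [1040.7  327.1   24. ] 184.2 15.6 -91.0 179.9
[404.2 243.8] [ 512.4 -307.3   24. ] 59.0 37.3 -39.3 -129.3
[295. 323.] [343.5 -73.7  24. ] 25.2 41.7 -91.2 178.9
[429.8 376.5] [ 226.3 -353.6   24. ] 59.3 149.7 -24.1 -113.2
d1 [837. 434.  85.]
d2 [777.   5.  85.]
d3 [431.  58.  85.]
d4 [492. 479.  85.]
b1 [ 668. -187.   12.]
b2 [ 679. -484.   12.]
b3 [ 363. -495.   12.]
b4 [ 350. -201.   12.]
```

View pics/crop.png

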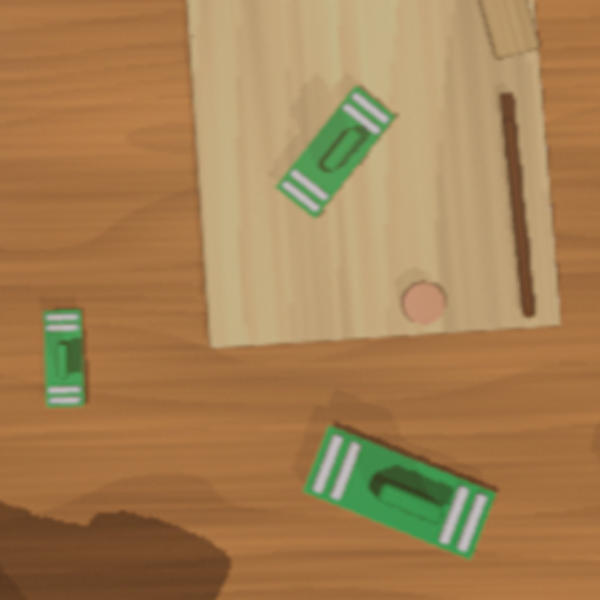

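The crop confirms it. The board piece (404,240) lies between the small and large ones in size, so it is the rest. Next I'll get its pose from its corners and the fin in two views.

```bash
python3 - <<'E'
from h import *
t=cam("top"); s=cam("scene")
q=np.array([(277,185),(357,85),(397,117),(318,215)])/2.5+[270,180]
P=np.array([onz(t,*p,24) for p in q]); print(P.round(1),P.mean(0).round(1))
e=(P[1]+P[2]-P[0]-P[3])/2; print(np.linalg.norm(e),np.linalg.norm(P[1]-P[2]),np.degrees(np.arctan2(e[1],e[0])))
save(s.img,"s_rest.png",(200,260,280,350),7)
save(s.img,"s_mount.png",(390,140,530,280),4.2)
save(t.img,"t_mount.png",(150,100,270,290),3.1)
E
```

```text
[[ 484.7 -258.2   24. ]
 [ 568.4 -328.7   24. ]
 [ 540.4 -361.9   24. ]
 [ 458.6 -292.2   24. ]] [ 513.  -310.3   24. ]
108.47998334480644 43.44411172622377 -40.28074413026869
```

View pics/s_mount.png

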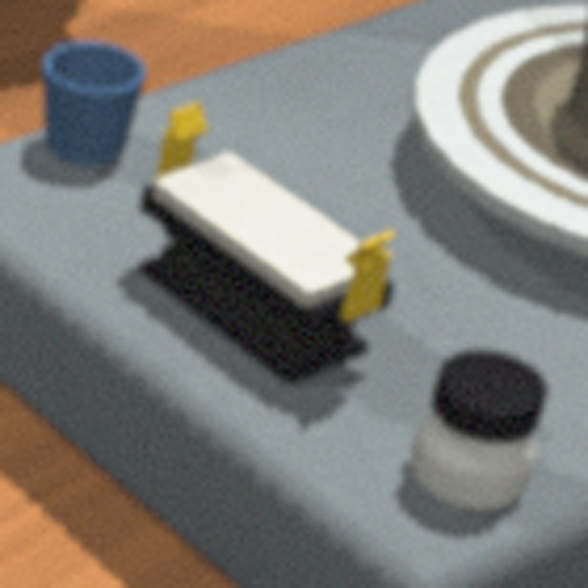

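View pics/t_mount.png

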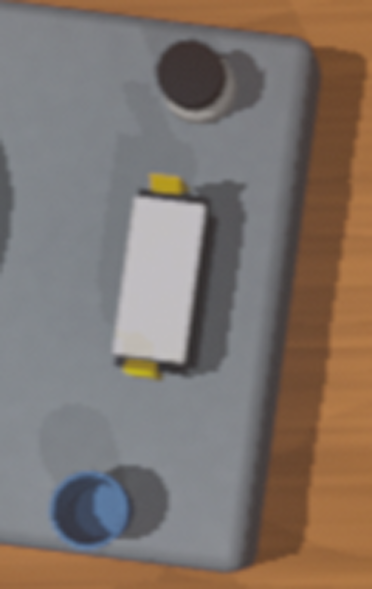

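View pics/s_rest.png

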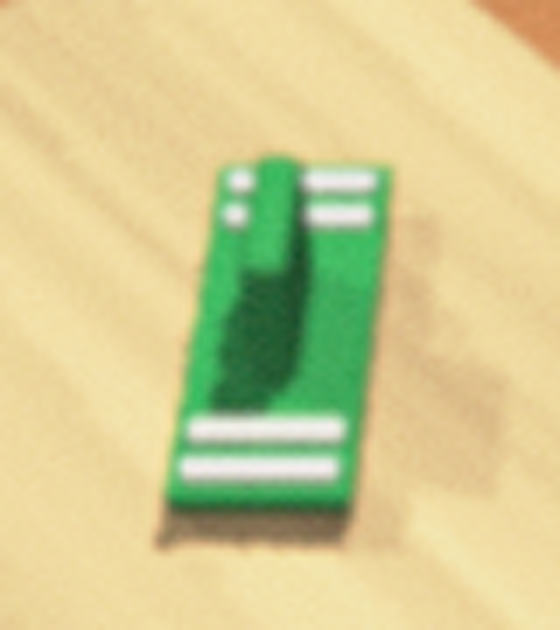

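Emit:
{"op": "apply_moves", "data": {"motion": [[0,-26,-30,0.02,0,0],[0,-52,-59,0.04,0,0],[0,-78,-88,0.06,0,0],[0,-105,-118,0.08,0,0],[0,-132,-148,0.1,0,0],[0,-158,-178,0.12,0,0],[0,-184,-208,0.14,0,0],[0,-211,-238,0.16,0,0],[0,-238,-267,0.18,0,0],[0,-264,-297,0.2,0,0]]}}

```text
t: 1.13
position: [335.1, 145.1, 304.2]
ee_rot: [[0.001, -0.852, 0.524], [0.0, 0.524, 0.852], [-1.0, -0.001, 0.001]]
ft_force: [1.5, -0.5, -0.7]
gripper_width: 1.003
```

Emit:
{"op": "apply_moves", "data": {"motion": [[0,-32,-24,0.015,0,0],[2,-64,-48,0.03,0,0],[5,-96,-72,0.045,0,0],[10,-128,-96,0.06,0,0],[15,-160,-121,0.08,0,0],[20,-192,-145,0.09,0,0],[26,-224,-169,0.1,0,0],[33,-257,-194,0.12,0,0],[40,-289,-218,0.135,0,0],[45,-321,-242,0.152,0,0]]}}

```text
t: 1.97
position: [481.9, -229.5, 258.2]
ee_rot: [[-0.0, -0.762, 0.647], [0.0, 0.647, 0.762], [-1.0, 0.0, -0.0]]
ft_force: [0.6, -0.1, -0.7]
gripper_width: 0.998
```

Emit:
{"op": "apply_moves", "data": {"motion": [[8,-40,-2,0,0,0],[16,-79,-3,0,0,0],[19,-86,-3,0,0,0],[19,-86,-3,0,0,0],[19,-86,-3,0,0,0]]}}

```text
t: 2.38
position: [544.9, -284.7, 239.4]
ee_rot: [[-0.001, -0.763, 0.646], [0.001, 0.646, 0.763], [-1.0, 0.002, -0.0]]
ft_force: [-0.5, 0.1, 0.0]
gripper_width: 0.999
```

```bash
python3 - <<'E'
from h import *
s=telemetry.observe(); print(np.round(s["position"],1),np.round(s["ee_rot"],3).tolist(),np.round(s["joint_pos"],3),s["t"])
w=cam("wrist"); save(w.img,"w1.png"); np.savez("w1.npz",img=w.img,R=w.R,p=w.p)
E
```

```text
[ 544.9 -284.7  239.4] [[-0.001, -0.763, 0.646], [0.001, 0.646, 0.763], [-1.0, 0.002, -0.0]] [-0.557  0.536  1.536  0.     1.071 -1.425] 2.3833
```

View pics/w1.png

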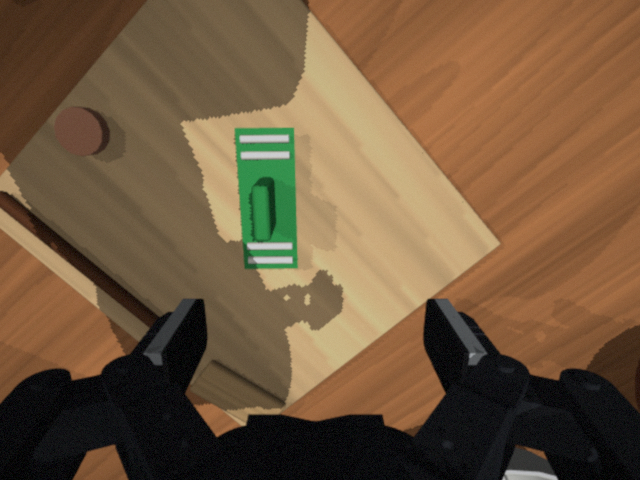

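The wrist view shows the rest's plate from (235,128) to (297,268), with the fin at (262,212). I'll measure its corners here and triangulate against the top and scene views.

```bash
cat >> h.py <<'E'
def load(f,c):
    d=np.load(f); o=C(); o.img=d["img"];o.R=d["R"];o.p=d["p"];o.f,o.cx,o.cy=c.f,c.cx,c.cy; return o
def quad(o,roi):
    H=hsv(o); m=((H[...,0]>45)&(H[...,0]<85)&(H[...,1]>120)).astype(np.uint8)
    k=np.zeros_like(m); x0,y0,x1,y1=roi; k[y0:y1,x0:x1]=1
    m=cv2.morphologyEx(m*k,cv2.MORPH_CLOSE,np.ones((9,9)))
    c,_=cv2.findContours(m,0,cv2.CHAIN_APPROX_NONE); c=max(c,key=cv2.contourArea); return cv2.boxPoints(cv2.minAreaRect(c)),c
E
python3 - <<'E'
from h import *
w=cam("wrist"); t=cam("top"); s=cam("scene")
for o,roi,n in((w,(200,100,330,290),"w"),(t,(370,205,440,275),"t")):
    q,c=quad(o,roi); P=np.array([onz(o,*p,24) for p in q]); e=P[1]-P[0];f=P[2]-P[1]
    print(n,q.round(1).tolist(),P.mean(0).round(1),[np.linalg.norm(x).round(1) for x in(e,f)],[np.degrees(np.arctan2(x[1],x[0])).round(2) for x in(e,f)])
save(w.img,"w2.png",(215,110,325,290),3.3)
save(t.img,"t_rest.png",(370,205,440,275),8)
E
```

```text
w [[234.89999389648438, 129.0], [292.70001220703125, 127.5], [296.3999938964844, 267.0], [238.60000610351562, 268.5]] [ 510.5 -305.7   24. ] [np.float64(42.8), np.float64(111.2)] [np.float64(51.17), np.float64(-39.71)]
t [[409.6000061035156, 238.10000610351562], [410.0, 234.6999969482422], [419.0, 236.0], [418.5, 239.39999389648438]] [ 519.2 -330.3   24. ] [np.float64(7.2), np.float64(19.2)] [np.float64(-9.89), np.float64(-99.32)]
```

View pics/w2.png

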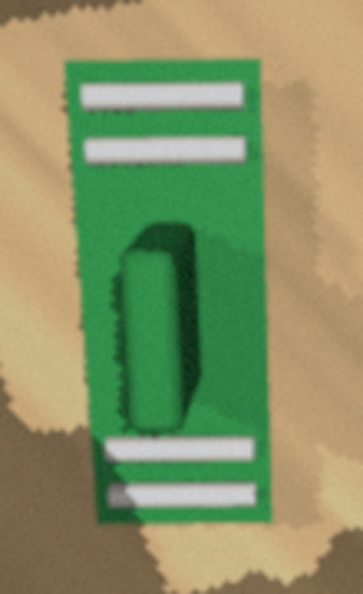

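View pics/t_rest.png

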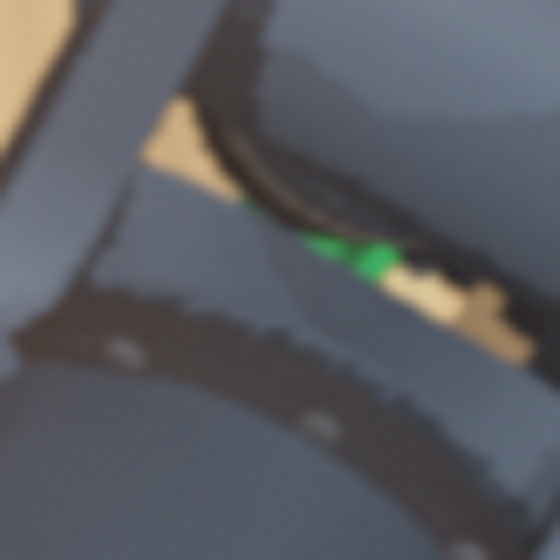

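```bash
python3 - <<'E'
from h import *
w=cam("wrist"); t=cam("top")
qt=np.array([(277,185),(357,85),(397,117),(318,215)])/2.5+[270,180]
qw=np.array([(65,60),(261,60),(271,521),(98,521)])/3.3+[215,110]
P=np.array([onz(w,*p,24) for p in qw]); print(P.round(1),P.mean(0).round(1),[np.linalg.norm(P[i]-P[i-1]).round(1) for i in range(4)])
for a,b in((0,2),(0,3),(1,2),(2,3)): e=P[b]-P[a]
for a,b in((0,3),(1,2)): e=P[b]-P[a];print(np.degrees(np.arctan2(e[1],e[0])))
Pt=np.array([onz(t,*p,24) for p in qt])
for i in range(4):
    j=np.argmin(np.linalg.norm(Pt-P[i],axis=1)); x,g=tri(w,qw[i],t,qt[j]); print(x.round(1),g.round(1))
# fin top: crop 130..178 x 250..432 -> z=63
f=np.array([(125,250),(174,250),(183,430),(132,430)])/3.3+[215,110]
F=np.array([onz(w,*p,63) for p in f]);print(F.round(1),F.mean(0))
E
```

```text
[[ 454.9 -285.9   24. ]
 [ 483.4 -252.3   24. ]
 [ 569.2 -324.1   24. ]
 [ 541.  -357.3   24. ]] [ 512.1 -304.9   24. ] [np.float64(111.8), np.float64(44.1), np.float64(111.9), np.float64(43.5)]
-39.646197873467365
-39.916605466789
[ 457.4 -287.    37.3] 7.1
[ 483.5 -247.9  110.8] 2.3
[ 570.3 -328.4   15.7] 4.2
[ 542.6 -364.1    9.5] 2.7
[[ 494.  -295.6   63. ]
 [ 500.4 -288.    63. ]
 [ 530.2 -312.6   63. ]
 [ 523.1 -320.9   63. ]] [ 511.9264589  -304.28557719   63.        ]
```

Emit:
{"op": "apply_moves", "data": {"motion": [[20,6,-18,-0.008,0,0],[45,12,-36,-0.008,0,0],[65,12,-37,-0.008,0,0],[65,12,-37,-0.008,0,0],[65,12,-37,-0.008,0,0],[65,12,-37,-0.008,0,0]]}}

```text
t: 3.18
position: [513.1, -305.7, 176.4]
ee_rot: [[0.002, -0.768, 0.64], [-0.001, 0.64, 0.768], [-1.0, -0.002, 0.0]]
ft_force: [0.6, -0.5, 0.7]
gripper_width: 0.997
```

```bash
python3 - <<'E'
from h import *
s=telemetry.observe(); print(np.round(s["position"],1),np.round(s["ee_rot"],3).tolist(),s["t"])
w=cam("wrist"); save(w.img,"w3.png"); np.savez("w3.npz",img=w.img,R=w.R,p=w.p)
E
```

```text
[ 513.1 -305.7  176.4] [[0.002, -0.768, 0.64], [-0.001, 0.64, 0.768], [-1.0, -0.002, 0.0]] 3.1833
```

View pics/w3.png

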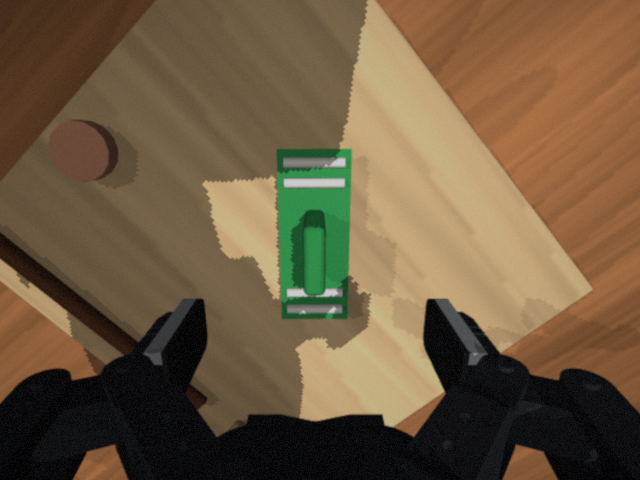

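```bash
python3 - <<'E'
from h import *
w=cam("wrist"); a=load("w1.npz",w)
qw=np.array([(65,60),(261,60),(271,521),(98,521)])/3.3+[215,110]
q3=np.array([(277,149),(351.5,149),(348,319),(281,319)])
X=[tri(a,qw[i],w,q3[i]) for i in range(4)]
for x in X: print(x[0].round(1),x[1].round(1))
P=np.array([onz(w,*p,24) for p in q3]); print(P.round(1),P.mean(0))
F=np.array([onz(w,*p,63) for p in [(303,229),(325,229),(325,295),(303.5,295)]]);print(F.round(1),F.mean(0))
e=P[3]-P[0];f=P[2]-P[1];print(np.degrees(np.arctan2(e+f,1*(e+f)))[:0],np.degrees(np.arctan2((e+f)[1],(e+f)[0])))
H=hsv(w)
E
```

```text
[ 454.8 -285.5   25.8] 0.2
[ 482.9 -252.3   22.9] 0.0
[ 566.4 -321.7   30.5] 0.0
[ 539.6 -356.2   27. ] 1.4
[[ 454.8 -285.8   24. ]
 [ 482.8 -252.3   24. ]
 [ 569.7 -323.6   24. ]
 [ 540.8 -358.3   24. ]] [ 512.03058105 -305.03135079   24.        ]
[[ 493.6 -297.3   63. ]
 [ 500.9 -288.6   63. ]
 [ 530.  -312.5   63. ]
 [ 522.5 -321.5   63. ]] [ 511.73421968 -304.95959362   63.        ]
[] -39.7506068875226
```

Emit:
{"op": "apply_moves", "data": {"motion": [[30,1,0,0,0,0],[55,1,0,0,0,0],[74,1,0,0,0,0],[74,1,0,0,0,0],[74,1,0,0,0,0]]}}

```text
t: 3.7
position: [511.9, -305.0, 101.4]
ee_rot: [[-0.0, -0.768, 0.64], [0.0, 0.64, 0.768], [-1.0, 0.0, -0.0]]
ft_force: [-0.2, -0.1, 0.6]
gripper_width: 0.998
```

Emit:
{"op": "apply_moves", "data": {"motion": [[0,0,0,0,0,0],[0,0,0,0,0,0],[0,0,0,0,0,0],[0,0,0,0,0,0],[0,0,0,0,0,0],[0,0,0,0,0,0],[0,0,0,0,0,0],[0,0,0,0,0,0]], "jaw": -1}}

```text
t: 4.37
position: [511.7, -305.2, 101.3]
ee_rot: [[0.001, -0.768, 0.64], [-0.0, 0.64, 0.768], [-1.0, -0.001, 0.0]]
ft_force: [-0.6, 0.6, 5.1]
gripper_width: 0.132
```

```bash
python3 - <<'E'
from h import *
s=telemetry.observe(); print(np.round(s["position"],1),np.round(s["ee_rot"],3).tolist(),s["gripper_width"],s["ft_force"],s["t"])
w=cam("wrist"); save(w.img,"w4.png")
E
```

```text
[ 511.7 -305.2  101.3] [[0.001, -0.768, 0.64], [-0.0, 0.64, 0.768], [-1.0, -0.001, 0.0]] 0.13203789570289187 [-0.56758349  0.62921901  5.08649152] 4.3667
```

View pics/w4.png

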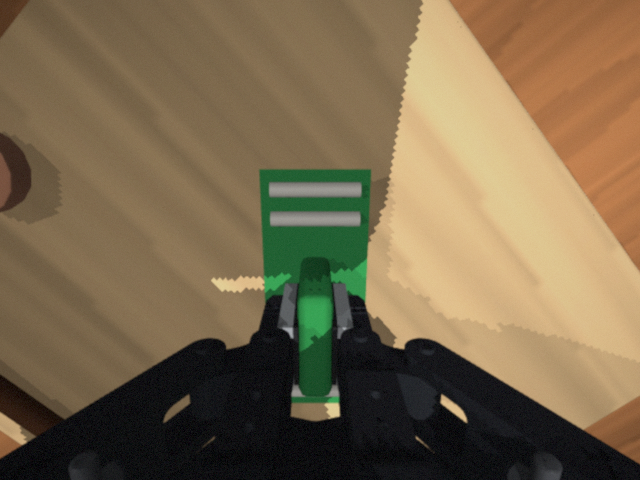

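Emit:
{"op": "apply_moves", "data": {"motion": [[-8,0,0,0,0,0],[-30,0,0,0,0,0],[-65,0,0,0,0,0],[-105,0,0,0,0,0],[-145,0,0,0,0,0],[-185,0,0,0,0,0],[-209,0,0,0,0,0],[-209,0,0,0,0,0],[-209,0,0,0,0,0],[-209,0,0,0,0,0]]}}

```text
t: 5.25
position: [511.1, -304.7, 308.9]
ee_rot: [[-0.001, -0.768, 0.64], [0.001, 0.64, 0.768], [-1.0, 0.002, -0.0]]
ft_force: [0.3, 0.0, -0.6]
gripper_width: 0.133
```

```bash
python3 - <<'E'
from h import *
s=telemetry.observe(); print(np.round(s["position"],1),np.round(s["ee_rot"],3).tolist(),s["gripper_width"],s["ft_force"],s["t"])
w=cam("wrist"); save(w.img,"w5.png")
t=cam("top"); H=hsv(t); m=(H[...,1]<50)&(H[...,2]>150); m[:150]=0;m[230:]=0;m[:,:175]=0;m[:,230:]=0
for mm,st,ce in comps(m,100):
    c,_=cv2.findContours(mm.astype(np.uint8),0,1); q=cv2.boxPoints(cv2.minAreaRect(c[0])); P=np.array([onz(t,*p,135) for p in q])
    print("pad",q.round(1).tolist(),P.round(1).tolist(),P.mean(0).round(1))
m=(H[...,0]>18)&(H[...,0]<34)&(H[...,1]>170); m[:,:175]=0;m[:,240:]=0; m[:120]=0;m[250:]=0
for mm,st,ce in comps(m,8): print("hook",ce,st,onz(t,*ce,155).round(1))
E
```

```text
[ 511.1 -304.7  308.9] [[-0.001, -0.768, 0.64], [0.001, 0.64, 0.768], [-1.0, 0.002, -0.0]] 0.1330788862027472 [ 0.31462243  0.02600428 -0.61290361] 5.25
pad [[175.0, 229.0], [175.0, 150.0], [229.0, 150.0], [229.0, 229.0]] [[538.6, 152.2, 135.0], [693.6, 151.4, 135.0], [691.5, 45.9, 135.0], [536.5, 47.6, 135.0]] [615.   99.3 135. ]
pad [[213.0, 150.0], [229.0, 150.0], [229.0, 158.0], [213.0, 158.0]] [[692.1, 77.1, 135.0], [691.5, 45.9, 135.0], [675.7, 46.0, 135.0], [676.3, 77.3, 135.0]] [683.9  61.6 135. ]
hook [203.45454545 159.18181818] [200 157   8   5  33] [670.6  92.4 155. ]
hook [194.8        218.56666667] [191 217   9   4  30] [556.4 109.9 155. ]
```

View pics/w5.png

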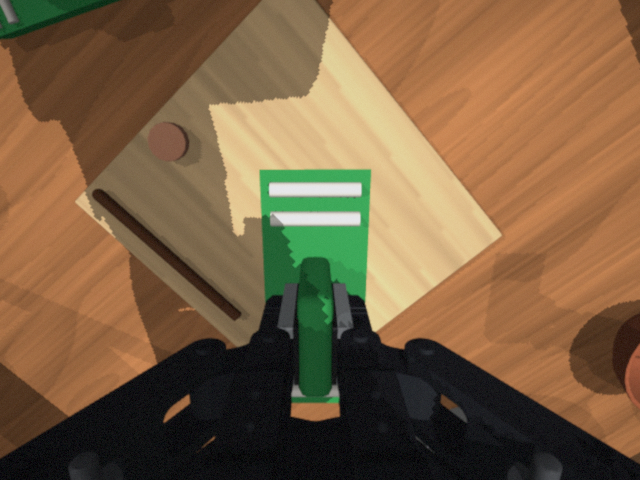

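Emit:
{"op": "apply_moves", "data": {"motion": [[0,15,33,-0.06,0,0],[0,30,68,-0.13,0,0],[0,46,105,-0.2,0,0],[0,62,141,-0.27,0,0],[0,78,178,-0.34,0,0],[0,94,214,-0.41,0,0],[0,110,251,-0.48,0,0],[0,126,288,-0.543,0,0],[0,126,288,-0.543,0,0],[0,126,288,-0.543,0,0]]}}

```text
t: 6.18
position: [599.1, -1.2, 308.4]
ee_rot: [[-0.002, -0.989, 0.148], [0.0, 0.148, 0.989], [-1.0, 0.002, -0.0]]
ft_force: [-0.9, -0.0, -1.3]
gripper_width: 0.132
```

Emit:
{"op": "apply_moves", "data": {"motion": [[0,0,0,0,0,0],[0,0,0,0,0,0]]}}

```text
t: 6.35
position: [598.9, -4.2, 309.2]
ee_rot: [[-0.001, -0.988, 0.153], [-0.0, 0.153, 0.988], [-1.0, 0.001, -0.0]]
ft_force: [-0.1, -0.3, 0.2]
gripper_width: 0.133
```

```bash
python3 - <<'E'
from h import *
s=telemetry.observe(); print(np.round(s["position"],1),np.round(s["ee_rot"],3).tolist(),s["gripper_width"],s["ft_force"],s["t"])
w=cam("wrist"); save(w.img,"w6.png"); np.savez("w6.npz",img=w.img,R=w.R,p=w.p)
E
```

```text
[598.9  -4.2 309.2] [[-0.001, -0.988, 0.153], [-0.0, 0.153, 0.988], [-1.0, 0.001, -0.0]] 0.13253521914985822 [-0.09004197 -0.30938831  0.22241515] 6.35
```

View pics/w6.png

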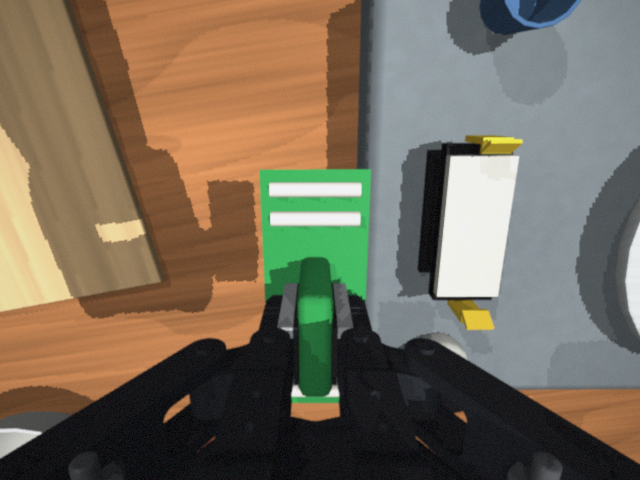

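Emit:
{"op": "apply_moves", "data": {"motion": [[0,0,35,0,0,0],[0,0,75,0,0,0],[0,0,115,0,0,0],[0,0,155,0,0,0],[0,0,190,0,0,0],[0,0,210,0,0,0],[0,0,210,0,0,0],[0,0,210,0,0,0],[0,0,210,0,0,0]]}}

```text
t: 7.15
position: [631.0, 203.0, 309.7]
ee_rot: [[-0.0, -0.988, 0.153], [-0.0, 0.153, 0.988], [-1.0, 0.0, -0.0]]
ft_force: [0.6, -0.5, 0.6]
gripper_width: 0.132
```

```bash
python3 - <<'E'
from h import *
s=telemetry.observe(); print(np.round(s["position"],1),np.round(s["ee_rot"],3).tolist(),s["gripper_width"],s["ft_force"],s["t"])
w=cam("wrist"); save(w.img,"w7.png"); np.savez("w7.npz",img=w.img,R=w.R,p=w.p)
E
```

```text
[631.  203.  309.7] [[-0.0, -0.988, 0.153], [-0.0, 0.153, 0.988], [-1.0, 0.0, -0.0]] 0.13230898825822252 [ 0.5882204  -0.48054979  0.60061042] 7.15
```

View pics/w7.png

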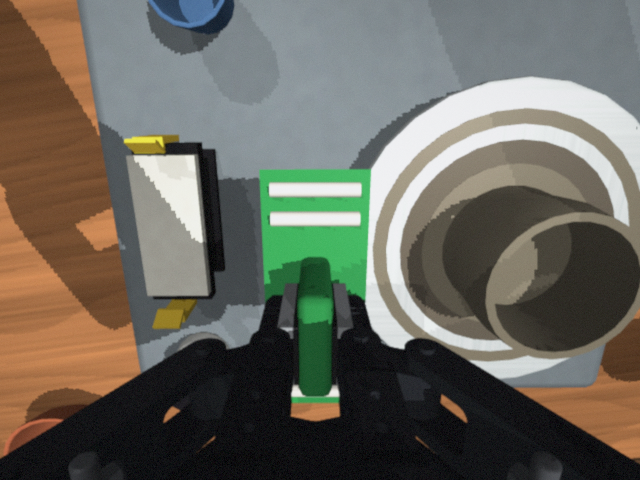

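In the first view (w6) the pad runs from about (444,155) to (498,299). In the second (w7) it runs from (127,155) to (211,297). The yellow hooks are at both ends. I'll crop both for accurate corners.

```bash
python3 - <<'E'
from h import *
w=cam("wrist"); a=load("w6.npz",w); b=load("w7.npz",w)
z=[cv2.resize(o.img[125:335,x:x+110],None,fx=3.3,fy=2.8,interpolation=cv2.INTER_CUBIC) for o,x in((a,422),(b,115))]
cv2.imwrite("pics/pads.png",np.hstack(z)[:,:,::-1])
E
```

```text
(no output)
```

View pics/pads.png

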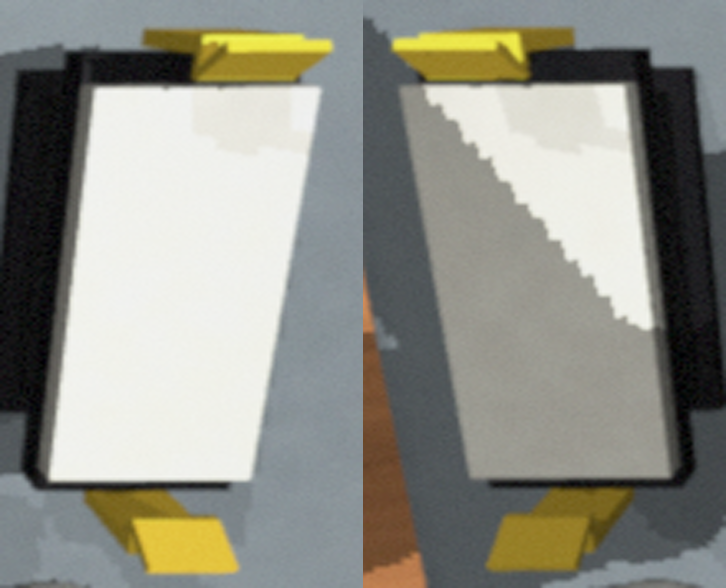

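```bash
python3 - <<'E'
from h import *
w=cam("wrist"); a=load("w6.npz",w); b=load("w7.npz",w)
A=np.array([(92,86),(321,86),(253,481),(48,481)])/[3.3,2.8]+[422,125]-[.35,.32]
B=np.array([(37,85),(263,84),(309,478),(107,478)])/[3.3,2.8]+[115,125]-[.35,.32]
X=np.array([tri(a,p,b,q)[0] for p,q in zip(A,B)]); print(X.round(1),X.mean(0).round(1),[tri(a,p,b,q)[1].round(1) for p,q in zip(A,B)])
e=X[2]+X[3]-X[0]-X[1]; print(np.degrees(np.arctan2(e[1],e[0])),np.linalg.norm(e)/2,np.linalg.norm(X[1]-X[0]))
for o,q in((a,A),(b,B)):
    P=np.array([onz(o,*p,135) for p in q]); e=P[2]+P[3]-P[0]-P[1]; print(P.mean(0).round(1),np.degrees(np.arctan2(e[1],e[0])).round(2),np.linalg.norm(e)/2,np.linalg.norm(P[1]-P[0]))
# hook a top lip corners
for p,q in (((150,574),(125,570)),((239,571),(212,570))):
    print("hooka lip",tri(a,np.array(p)/[3.3,2.8]+[422,125],b,np.array(q)/[3.3,2.8]+[115,125]))
# held rest: far-end corners at z=TCP-89.3+12
q=np.array([(260,170),(370.5,170)]); 
s=telemetry.observe()
for p in q: print("rest corner tool", (np.array(s["ee_rot"]).T@(onz(b,*p,s["position"][2]-77.3)-s["position"])).round(1))
F=[(300,258),(330.5,258),(331,395),(300,395)]
for p in F: print("fin", (np.array(s["ee_rot"]).T@(onz(b,*p,s["position"][2]-38.3)-s["position"])).round(1))
E
```

```text
[[560.7  90.3 134.7]
 [567.4 134.4 135.4]
 [666.4 119.8 136.2]
 [660.   75.7 135.4]] [613.6 105.  135.4] [np.float64(0.0), np.float64(0.2), np.float64(0.5), np.float64(0.5)]
-8.387407718811792 100.2281477439421 44.58368215085621
[614.  105.2 135. ] -8.16 100.8305503116634 44.89778230949192
[613.6 104.9 135. ] -8.54 100.4307276870307 44.30732550390047
hooka lip (array([673.12051511,  87.43716403, 161.79464332]), np.float64(0.6154105029037233))
hooka lip (array([675.26337272, 105.09639608, 162.11192061]), np.float64(0.07021671336841517))
rest corner tool [ 77.3  56.  -21.4]
rest corner tool [77.3 55.9 22.2]
fin [38.3 33.9 -4.5]
fin [38.3 33.9  5.1]
fin [ 38.3 -17.8   5.9]
fin [ 38.3 -17.8  -5.1]
```

Emit:
{"op": "apply_moves", "data": {"motion": [[0,0,-35,0,0,0],[0,2,-75,-0.007,0,0],[0,2,-100,-0.007,0,0],[0,2,-100,-0.007,0,0],[10,2,-100,-0.007,0,0],[25,2,-100,-0.007,0,0],[45,2,-100,-0.007,0,0],[60,2,-100,-0.007,0,0],[60,2,-100,-0.007,0,0],[60,2,-100,-0.007,0,0]]}}

```text
t: 8.13
position: [613.6, 106.3, 249.1]
ee_rot: [[-0.002, -0.99, 0.144], [-0.0, 0.144, 0.99], [-1.0, 0.002, -0.0]]
ft_force: [0.0, -0.0, 0.2]
gripper_width: 0.132
```

```bash
python3 - <<'E'
from h import *
s=telemetry.observe(); print(np.round(s["position"],1),np.round(s["ee_rot"],3).tolist(),s["gripper_width"],s["ft_force"],s["t"])
z=np.array(s["ee_rot"]); d=np.array([613.6,104.6,224.6])-s["position"]; print("delta tool",(z.T@d).round(2),"yaw",np.degrees(np.arctan2(z[1,2],z[0,2])))
w=cam("wrist"); save(w.img,"w8.png")
c=cam("scene"); save(c.img,"s8.png",(390,110,530,250),4.2)
E
```

```text
[613.6 106.3 249.1] [[-0.002, -0.99, 0.144], [-0.0, 0.144, 0.99], [-1.0, 0.002, -0.0]] 0.13240945919534983 [ 0.01619405 -0.04688908  0.23606761] 8.1333
delta tool [24.52 -0.27 -1.7 ] yaw 81.72322372901212
```

View pics/w8.png

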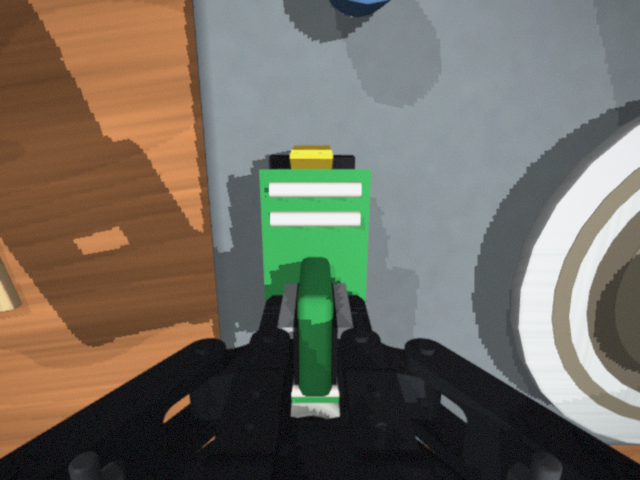

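View pics/s8.png

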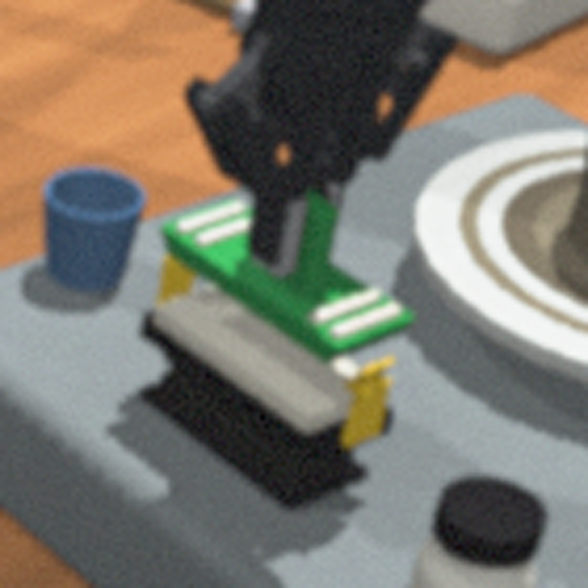

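The rest is above the mount with the hook centred at column 312 and the rest at 315, so it is about 1.5 mm off. I'll let it settle and then correct.

Emit:
{"op": "apply_moves", "data": {"motion": [[0,0,0,0,0,0],[0,0,0,0,0,0],[0,0,0,0,0,0]]}}

```text
t: 8.48
position: [614.0, 105.9, 250.5]
ee_rot: [[0.001, -0.99, 0.144], [0.0, 0.144, 0.99], [-1.0, -0.001, 0.0]]
ft_force: [-0.4, -0.6, -0.8]
gripper_width: 0.133
```

```bash
cat > st.py <<'E'
from h import *
s=telemetry.observe(); z=np.array(s["ee_rot"]); d=np.array([613.6,104.6,224.6])-s["position"]
print("pos",np.round(s["position"],2),"F",np.round(s["ft_force"],1),"tau",np.round(s["ft_torque"],2),"delta tool",(z.T@d).round(2),"yaw",np.degrees(np.arctan2(z[1,2],z[0,2])).round(2),"xax",z[:,0].round(4),s["t"])
E
python3 st.py
```

```text
pos [613.96 105.93 250.53] F [-0.4 -0.6 -0.8] tau [-0.02 -0.02 -0.01] delta tool [25.93  0.19 -1.37] yaw 81.71 xax [ 1.e-03  1.e-04 -1.e+00] 8.4833
```

Emit:
{"op": "apply_moves", "data": {"motion": [[4,0,-1.3,0,0,0],[9,0,-1.3,0,0,0],[14,0,-1.3,0,0,0],[16,0,-1.3,0,0,0],[16,0,-1.3,0,0,0],[16,0,-1.3,0,0,0],[16,0,-1.3,0,0,0]]}}

```text
t: 9.07
position: [613.7, 104.6, 234.0]
ee_rot: [[0.0, -0.99, 0.144], [-0.0, 0.144, 0.99], [-1.0, -0.0, 0.0]]
ft_force: [-0.7, -0.4, -1.4]
gripper_width: 0.133
```

```bash
python3 st.py; python3 - <<'E'
from h import *
w=cam("wrist"); save(w.img,"w9.png",(240,130,400,300),4)
E
```

```text
pos [613.69 104.61 233.96] F [-0.7 -0.4 -1.4] tau [-0.   -0.08  0.01] delta tool [ 9.36  0.09 -0.02] yaw 81.7 xax [ 1.e-04 -0.e+00 -1.e+00] 9.0667
```

View pics/w9.png

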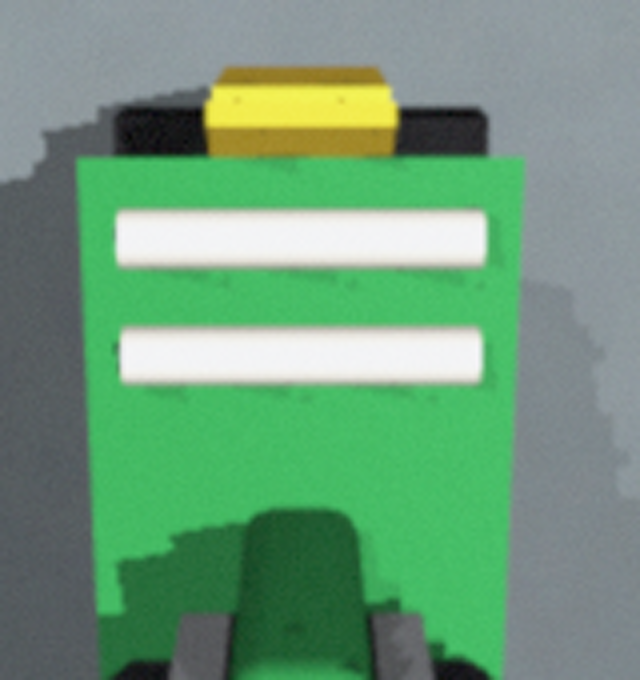

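Hook and plate are both centred at column 301 in the crop. Now the press, in small steps.

Emit:
{"op": "apply_moves", "data": {"motion": [[1,0,0,0,0,0],[2,0,0,0,0,0],[2,0,0,0,0,0],[2,0,0,0,0,0],[2,0,0,0,0,0]]}}

```text
t: 9.53
position: [613.7, 104.7, 232.1]
ee_rot: [[0.0, -0.99, 0.144], [0.0, 0.144, 0.99], [-1.0, -0.0, 0.0]]
ft_force: [1.2, 0.5, 1.1]
gripper_width: 0.13
```

Emit:
{"op": "apply_moves", "data": {"motion": [[1,0,0,0,0,0],[2,0,0,0,0,0],[2,0,0,0,0,0],[2,0,0,0,0,0],[2,0,0,0,0,0]]}}

```text
t: 9.95
position: [613.7, 104.6, 230.0]
ee_rot: [[0.0, -0.99, 0.144], [0.0, 0.144, 0.99], [-1.0, -0.0, 0.0]]
ft_force: [0.6, -0.8, 2.3]
gripper_width: 0.135
```

Emit:
{"op": "apply_moves", "data": {"motion": [[1,0,0,0,0,0],[1.5,0,0,0,0,0],[1.5,0,0,0,0,0],[1.5,0,0,0,0,0],[1.5,0,0,0,0,0]]}}

```text
t: 10.37
position: [613.8, 104.6, 228.6]
ee_rot: [[0.001, -0.99, 0.144], [0.0, 0.144, 0.99], [-1.0, -0.001, 0.0]]
ft_force: [0.9, -0.2, 5.6]
gripper_width: 0.131
```

Emit:
{"op": "apply_moves", "data": {"motion": [[1,0,0,0,0,0],[1.5,0,0,0,0,0],[1.5,0,0,0,0,0],[1.5,0,0,0,0,0]]}}

```text
t: 10.7
position: [613.8, 104.6, 227.3]
ee_rot: [[0.001, -0.99, 0.144], [0.0, 0.144, 0.99], [-1.0, -0.001, 0.0]]
ft_force: [1.6, -0.0, 7.7]
gripper_width: 0.134
```

Emit:
{"op": "apply_moves", "data": {"motion": [[1,0,0,0,0,0],[1,0,0,0,0,0],[1,0,0,0,0,0],[1,0,0,0,0,0]]}}

```text
t: 11.03
position: [613.9, 104.6, 226.4]
ee_rot: [[0.001, -0.99, 0.144], [0.0, 0.144, 0.99], [-1.0, -0.001, 0.0]]
ft_force: [0.5, -0.2, 7.1]
gripper_width: 0.131
```

Emit:
{"op": "apply_moves", "data": {"motion": [[1,0,0,0,0,0],[1,0,0,0,0,0],[1,0,0,0,0,0],[1,0,0,0,0,0]]}}

```text
t: 11.37
position: [614.0, 104.6, 225.6]
ee_rot: [[0.001, -0.99, 0.144], [0.0, 0.144, 0.99], [-1.0, -0.001, 0.0]]
ft_force: [1.5, 0.4, 8.6]
gripper_width: 0.13
```

Emit:
{"op": "apply_moves", "data": {"motion": [[1,0,0,0,0,0],[1,0,0,0,0,0],[1,0,0,0,0,0],[1,0,0,0,0,0]]}}

```text
t: 11.7
position: [614.0, 104.6, 224.8]
ee_rot: [[0.002, -0.99, 0.144], [0.0, 0.144, 0.99], [-1.0, -0.002, 0.0]]
ft_force: [1.5, 0.2, 9.5]
gripper_width: 0.131
```

Emit:
{"op": "apply_moves", "data": {"motion": [[1,0,0,0,0,0],[1,0,0,0,0,0],[1,0,0,0,0,0],[1,0,0,0,0,0]]}}

```text
t: 12.03
position: [614.1, 104.6, 223.9]
ee_rot: [[0.002, -0.99, 0.144], [0.0, 0.144, 0.99], [-1.0, -0.002, 0.0]]
ft_force: [0.4, 0.0, 10.1]
gripper_width: 0.132
```

```bash
python3 st.py; python3 - <<'E'
from h import *
w=cam("wrist"); save(w.img,"w10.png",(240,130,400,300),4)
c=cam("scene"); save(c.img,"s10.png",(390,110,530,250),4.2)
E
```

```text
pos [614.07 104.61 223.91] F [ 0.4  0.  10.1] tau [-0.02 -0.   -0.03] delta tool [-0.69  0.46 -0.07] yaw 81.7 xax [ 1.8e-03  1.0e-04 -1.0e+00] 12.0333
```

View pics/s10.png

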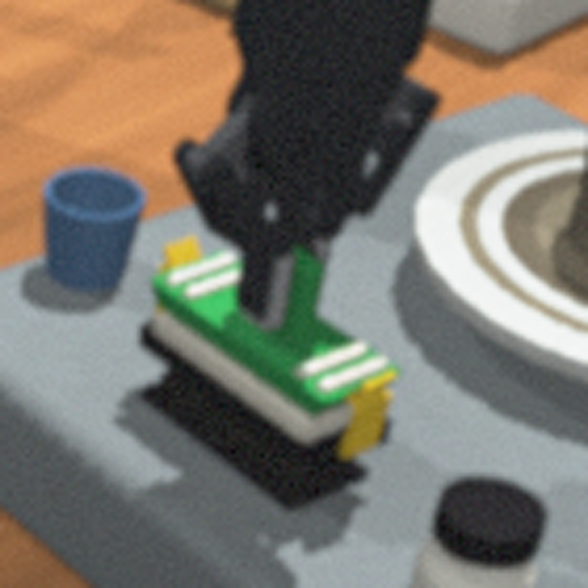

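View pics/w10.png

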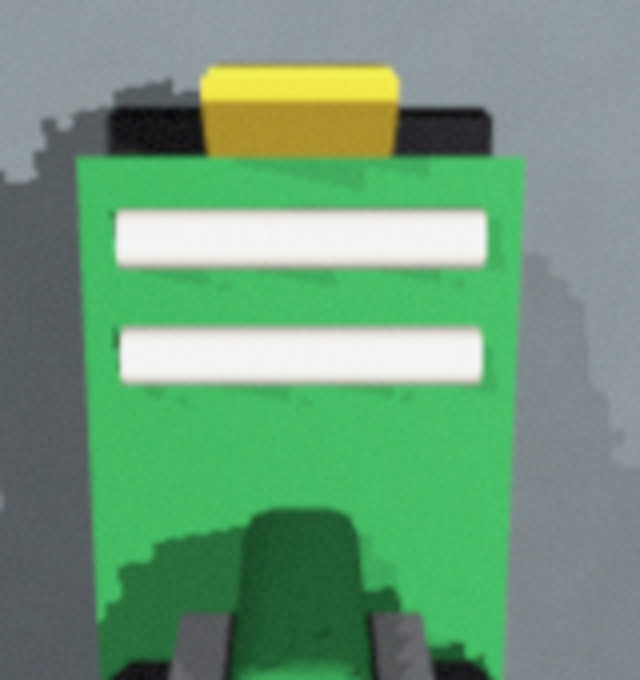

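The hooks are wedged outward but have not clicked yet. I'll keep going.

Emit:
{"op": "apply_moves", "data": {"motion": [[1,0,0,0,0,0],[1,0,0,0,0,0],[1,0,0,0,0,0],[1,0,0,0,0,0]]}}

```text
t: 12.47
position: [614.1, 104.6, 223.0]
ee_rot: [[0.002, -0.99, 0.144], [0.0, 0.144, 0.99], [-1.0, -0.002, 0.0]]
ft_force: [-0.2, -0.4, 10.7]
gripper_width: 0.134
```

Emit:
{"op": "apply_moves", "data": {"motion": [[1,0,0,0,0,0],[1,0,0,0,0,0],[1,0,0,0,0,0],[1,0,0,0,0,0]]}}

```text
t: 12.8
position: [614.2, 104.6, 222.2]
ee_rot: [[0.002, -0.99, 0.144], [0.0, 0.144, 0.99], [-1.0, -0.002, 0.001]]
ft_force: [-0.9, -0.5, 12.1]
gripper_width: 0.131
```

Emit:
{"op": "apply_moves", "data": {"motion": [[1,0,0,0,0,0],[1,0,0,0,0,0],[1,0,0,0,0,0],[1,0,0,0,0,0]]}}

```text
t: 13.13
position: [614.3, 104.7, 221.3]
ee_rot: [[0.003, -0.99, 0.144], [0.0, 0.144, 0.99], [-1.0, -0.003, 0.001]]
ft_force: [-0.1, -0.7, 12.8]
gripper_width: 0.133
```

Emit:
{"op": "apply_moves", "data": {"motion": [[1,0,0,0,0,0],[1,0,0,0,0,0],[1,0,0,0,0,0],[1,0,0,0,0,0]]}}

```text
t: 13.47
position: [614.2, 104.6, 219.8]
ee_rot: [[0.002, -0.99, 0.144], [0.0, 0.144, 0.99], [-1.0, -0.002, 0.001]]
ft_force: [0.9, -0.4, 9.0]
gripper_width: 0.13
```

Emit:
{"op": "apply_moves", "data": {"motion": [[1,0,0,0,0,0],[1,0,0,0,0,0],[1,0,0,0,0,0],[1,0,0,0,0,0]]}}

```text
t: 13.8
position: [614.2, 104.6, 219.0]
ee_rot: [[0.002, -0.99, 0.144], [0.0, 0.144, 0.99], [-1.0, -0.002, 0.001]]
ft_force: [1.3, 0.6, 11.0]
gripper_width: 0.135
```

```bash
python3 st.py; python3 - <<'E'
from h import *
w=cam("wrist"); save(w.img,"w11.png",(240,130,400,300),4)
c=cam("scene"); save(c.img,"s11.png",(390,110,530,250),4.2)
E
```

```text
pos [614.22 104.64 219.02] F [ 1.3  0.6 11. ] tau [ 0.01 -0.03 -0.02] delta tool [-5.58  0.6  -0.13] yaw 81.71 xax [ 2.3e-03  2.0e-04 -1.0e+00] 13.8
```

View pics/s11.png

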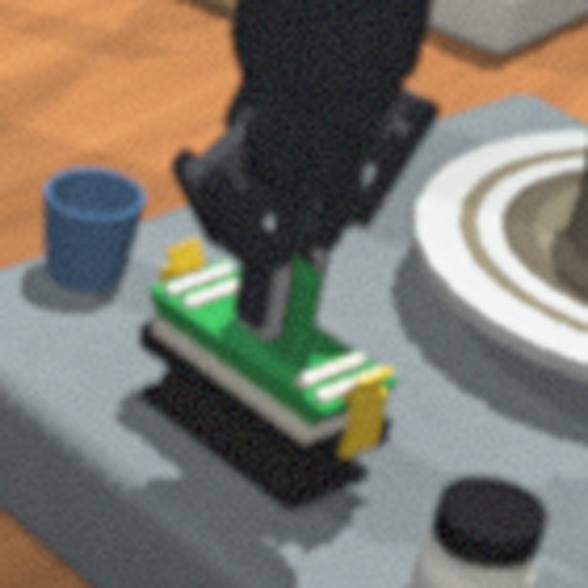

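View pics/w11.png

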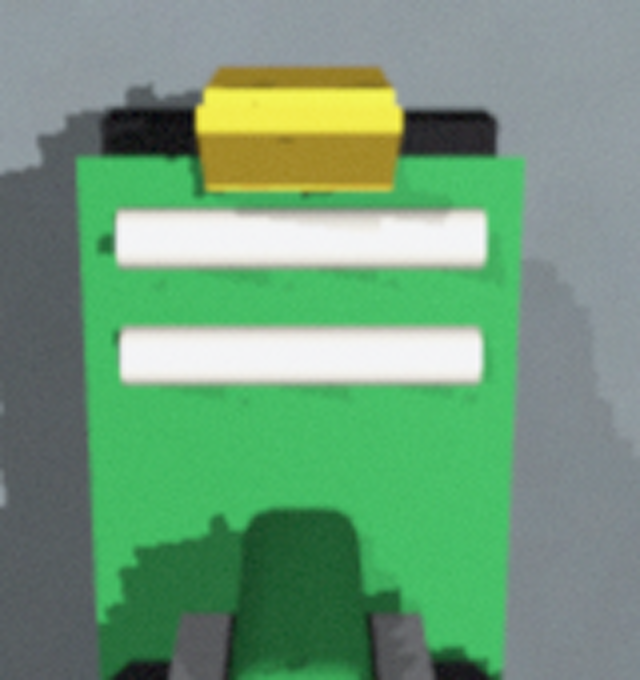

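Hook_b at the upper end has clicked: its catch now overlaps the plate. Hook_a is unclear, so I'll press on.

Emit:
{"op": "apply_moves", "data": {"motion": [[1,0,0,0,0,0],[1,0,0,0,0,0],[1,0,0,0,0,0],[1,0,0,0,0,0]]}}

```text
t: 14.23
position: [614.2, 104.7, 218.2]
ee_rot: [[0.002, -0.99, 0.144], [0.0, 0.144, 0.99], [-1.0, -0.002, 0.001]]
ft_force: [-0.1, -0.4, 11.7]
gripper_width: 0.131
```

Emit:
{"op": "apply_moves", "data": {"motion": [[1,0,0,0,0,0],[1,0,0,0,0,0],[1,0,0,0,0,0],[1,0,0,0,0,0]]}}

```text
t: 14.57
position: [614.2, 104.7, 217.4]
ee_rot: [[0.003, -0.99, 0.144], [0.0, 0.144, 0.99], [-1.0, -0.002, 0.001]]
ft_force: [-0.0, 0.9, 13.5]
gripper_width: 0.135
```

Emit:
{"op": "apply_moves", "data": {"motion": [[1,0,0,0,0,0],[1,0,0,0,0,0],[1,0,0,0,0,0],[1,0,0,0,0,0]]}}

```text
t: 14.9
position: [614.2, 104.7, 216.6]
ee_rot: [[0.003, -0.99, 0.144], [0.0, 0.144, 0.99], [-1.0, -0.003, 0.001]]
ft_force: [-1.3, -0.1, 15.8]
gripper_width: 0.132
```

Emit:
{"op": "apply_moves", "data": {"motion": [[1,0,0,0,0,0],[1,0,0,0,0,0],[1,0,0,0,0,0],[1,0,0,0,0,0]]}}

```text
t: 15.23
position: [614.2, 104.7, 215.8]
ee_rot: [[0.003, -0.99, 0.144], [0.0, 0.144, 0.99], [-1.0, -0.003, 0.001]]
ft_force: [-2.2, -1.0, 17.3]
gripper_width: 0.132
```

```bash
python3 st.py; python3 - <<'E'
from h import *
c=cam("scene"); save(c.img,"s12.png",(420,160,500,230),8)
E
```

```text
pos [614.24 104.66 215.81] F [-2.2 -1.  17.3] tau [-0.08  0.54  0.  ] delta tool [-8.79  0.6  -0.15] yaw 81.71 xax [ 2.7e-03  2.0e-04 -1.0e+00] 15.2333
```

View pics/s12.png

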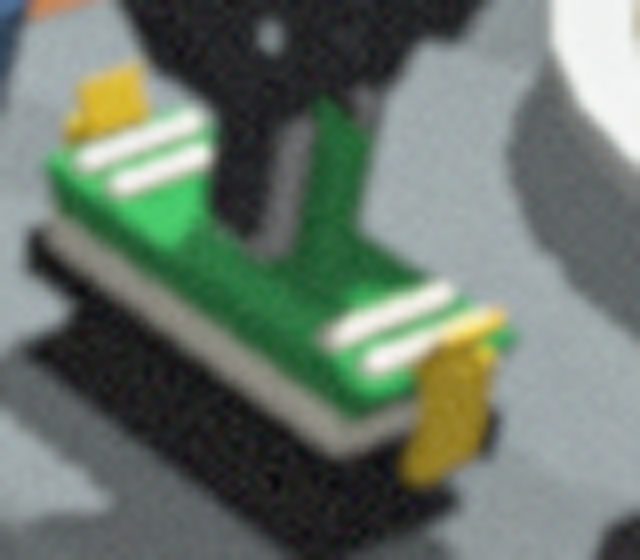

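```bash
python3 - <<'E'
import cv2,numpy as np
L=[]
a=cv2.imread("pics/scene0.png")[185:225,465:495]; L.append(a)
for f in("s8","s10","s11"):
    i=cv2.imread(f"pics/{f}.png"); i=cv2.resize(i,(140,140),interpolation=cv2.INTER_AREA); L.append(i[75:115,75:105])
i=cv2.resize(cv2.imread("pics/s12.png"),(80,70),interpolation=cv2.INTER_AREA); L.append(i[25:65,45:75])
cv2.imwrite("pics/hk.png",np.hstack([cv2.resize(x,(155,207*1),interpolation=cv2.INTER_CUBIC) for x in L]))
E
```

```text
(no output)
```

View pics/hk.png

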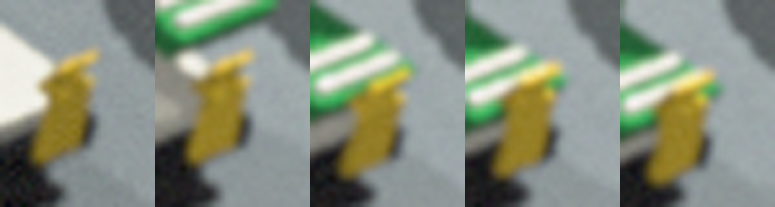

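Emit:
{"op": "apply_moves", "data": {"motion": [[0.6,0,0,0,0,0],[0.6,0,0,0,0,0],[0.6,0,0,0,0,0],[0.6,0,0,0,0,0]]}}

```text
t: 15.62
position: [614.2, 104.7, 215.3]
ee_rot: [[0.003, -0.99, 0.144], [0.0, 0.144, 0.99], [-1.0, -0.003, 0.001]]
ft_force: [-2.7, -0.3, 19.0]
gripper_width: 0.136
```

Emit:
{"op": "apply_moves", "data": {"motion": [[-1,0,0,0,0,0],[-2.5,0,0,0,0,0],[-4,0,0,0,0,0],[-5,0,0,0,0,0],[-5,0,0,0,0,0],[-5,0,0,0,0,0]]}}

```text
t: 16.12
position: [614.2, 104.7, 219.4]
ee_rot: [[0.002, -0.99, 0.144], [0.0, 0.144, 0.99], [-1.0, -0.002, 0.001]]
ft_force: [1.5, -0.2, 10.1]
gripper_width: 0.126
```

```bash
python3 st.py; python3 - <<'E'
from h import *
c=cam("scene"); save(c.img,"s13.png",(420,155,500,225),8)
E
```

```text
pos [614.24 104.66 219.4 ] F [ 1.5 -0.2 10.1] tau [ 0.01 -0.15 -0.05] delta tool [-5.2   0.61 -0.15] yaw 81.7 xax [ 2.4e-03  2.0e-04 -1.0e+00] 16.1167
```

View pics/s13.png

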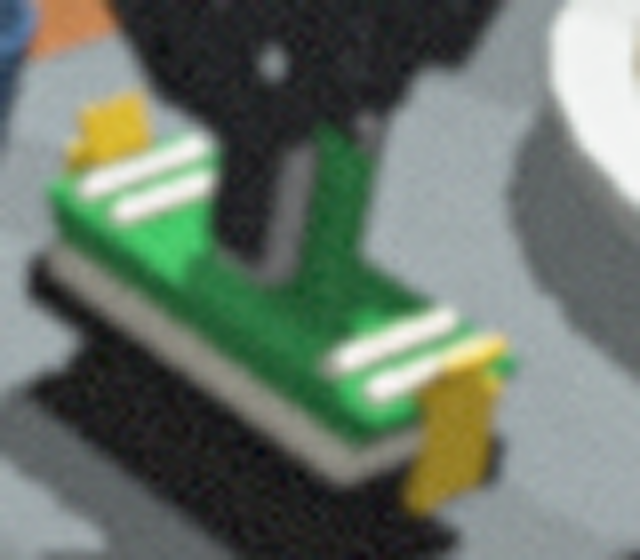

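Emit:
{"op": "apply_moves", "data": {"motion": [[-1.5,0,0,0,0,0],[-3,0,0,0,0,0],[-4.5,0,0,0,0,0],[-6,0,0,0,0,0],[-6,0,0,0,0,0],[-6,0,0,0,0,0]]}}

```text
t: 16.67
position: [613.3, 104.6, 223.8]
ee_rot: [[-0.001, -0.99, 0.144], [-0.0, 0.144, 0.99], [-1.0, 0.001, -0.0]]
ft_force: [-0.0, 0.3, 0.6]
gripper_width: 0.13
```

Emit:
{"op": "apply_moves", "data": {"motion": [[-0.8,0,0,0,0,0],[-1.6,0,0,0,0,0],[-2.4,0,0,0,0,0],[-2.4,0,0,0,0,0],[-2.4,0,0,0,0,0],[-2.4,0,0,0,0,0]]}}

```text
t: 17.17
position: [613.3, 104.6, 226.3]
ee_rot: [[-0.001, -0.99, 0.144], [-0.0, 0.144, 0.99], [-1.0, 0.001, -0.0]]
ft_force: [-1.8, -0.1, -3.5]
gripper_width: 0.135
```

```bash
python3 st.py; python3 - <<'E'
from h import *
c=cam("scene"); save(c.img,"s14.png",(420,155,500,225),8)
w=cam("wrist"); save(w.img,"w14.png",(240,130,400,300),3)
E
python3 st.py
```

```text
pos [613.32 104.57 226.33] F [-1.8 -0.1 -3.5] tau [-0.08  0.24  0.05] delta tool [ 1.73 -0.27  0.07] yaw 81.71 xax [-1.1e-03 -1.0e-04 -1.0e+00] 17.1667
pos [613.39 104.59 226.43] F [-1.8  0.3 -2.9] tau [-0.03  0.27  0.01] delta tool [ 1.83 -0.21  0.04] yaw 81.71 xax [-8.e-04 -1.e-04 -1.e+00] 17.2667
```

View pics/s14.png

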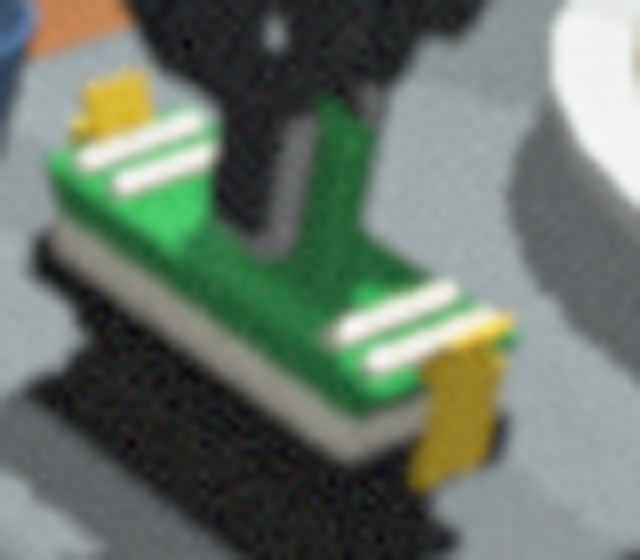

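View pics/w14.png

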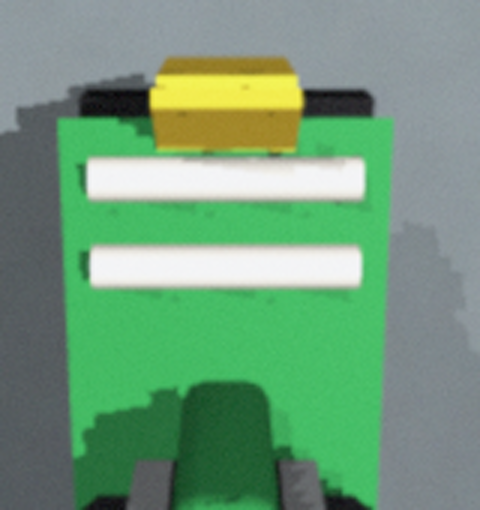

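Emit:
{"op": "apply_moves", "data": {"motion": [[-0.5,0,0,0,0,0],[-1,0,0,0,0,0],[-1,0,0,0,0,0],[-1,0,0,0,0,0],[-1,0,0,0,0,0]]}}

```text
t: 17.68
position: [613.4, 104.6, 227.5]
ee_rot: [[-0.001, -0.99, 0.144], [-0.0, 0.144, 0.99], [-1.0, 0.001, -0.0]]
ft_force: [-2.5, 0.0, -6.8]
gripper_width: 0.131
```

```bash
python3 st.py; python3 - <<'E'
from h import *
c=cam("scene"); save(c.img,"s15.png",(420,155,500,225),8); cv2.imwrite("pics/s15raw.png",c.img[:,:,::-1])
E
python3 st.py
```

```text
pos [613.41 104.58 227.48] F [-2.5  0.  -6.8] tau [-0.03  0.33  0.  ] delta tool [ 2.88 -0.18  0.04] yaw 81.7 xax [-7.e-04 -1.e-04 -1.e+00] 17.6833
pos [613.43 104.56 227.48] F [-3.  -0.2 -5.4] tau [-0.06  0.39 -0.02] delta tool [ 2.88 -0.17  0.06] yaw 81.7 xax [-7.e-04 -1.e-04 -1.e+00] 17.7333
```

View pics/s15.png

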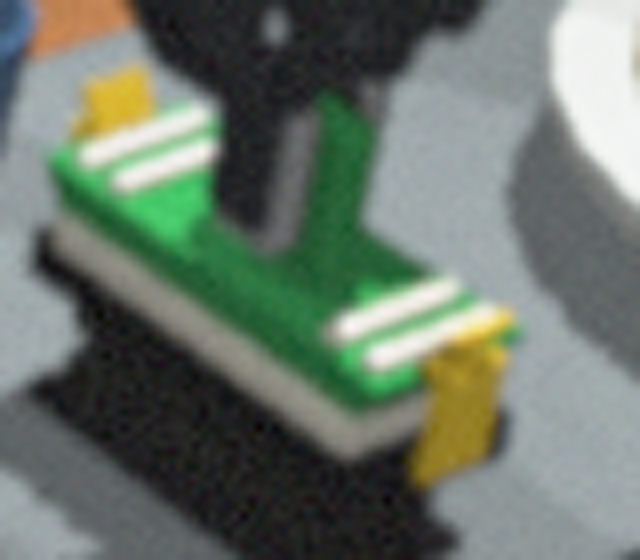

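```bash
python3 - <<'E'
from h import *
c=cam("scene"); t=cam("top")
a=np.radians(-8.4); 
def P(x,y,z,dz=0): return np.array([613.7+x*np.cos(a)-y*np.sin(a),105+x*np.sin(a)+y*np.cos(a),135+z+dz])
print("lip",proj(c,P(59,0,26)),"lift2.4",proj(c,P(59,0,26,2.4)),"bent .1",proj(c,P(61.6,0,25.8,2.4)))
i0=cv2.imread("pics/scene0.png"); i1=c.img[:,:,::-1]
s=proj(c,P(56,0,15,2.4))-proj(c,P(56,0,15)); print(s)
def warp(i,d): 
    k=14; M=np.float32([[k,0,-k*(462+d[0])],[0,k,-k*(183+d[1])]]); return cv2.warpAffine(i,M,(390,560),flags=cv2.INTER_CUBIC)
cv2.imwrite("pics/cmp.png",np.hstack([warp(i0,(0,0)),warp(i1,s)]))
cv2.imwrite("pics/t15.png",cv2.resize(t.img[130:240,150:260,::-1],None,fx=5,fy=5,interpolation=cv2.INTER_CUBIC))
E
```

```text
lip [478.60446234 194.3697706 ] lift2.4 [478.8609192  193.22389761] bent .1 [479.91036518 194.04184156]
[ 0.25043477 -1.12866258]
```

View pics/cmp.png

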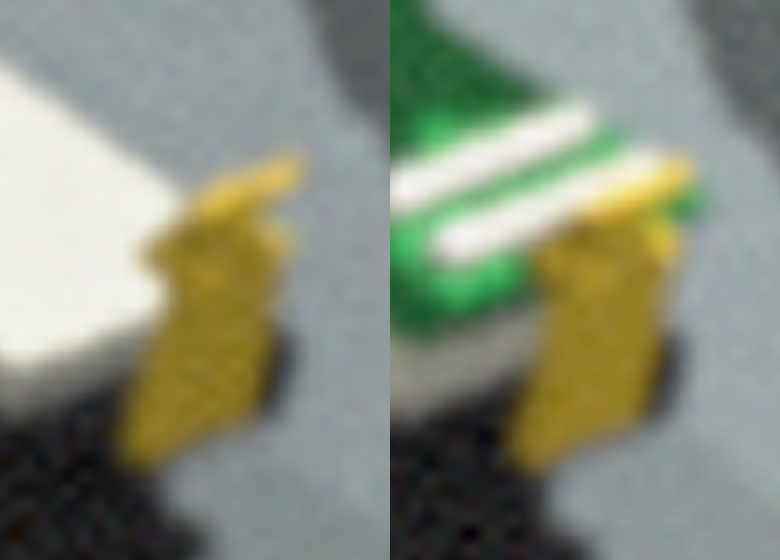

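View pics/t15.png

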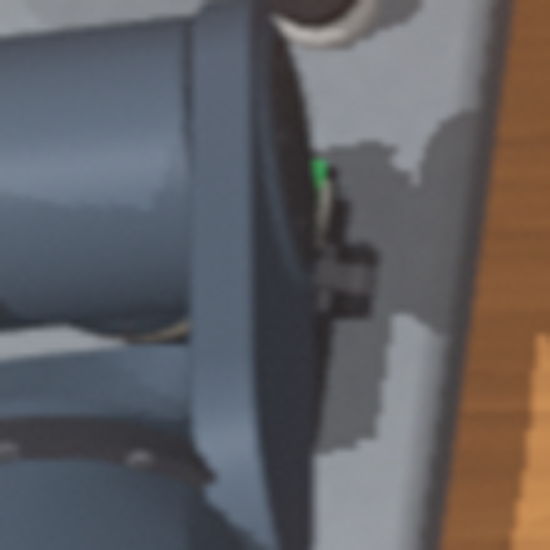

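```bash
python3 - <<'E'
from h import *
c=cam("scene")
a=np.radians(-8.4)
def P(x,y,z,dz=0): return np.array([613.7+x*np.cos(a)-y*np.sin(a),105+x*np.sin(a)+y*np.cos(a),135+z+dz])
out=[]
for f,dz,(x0,y0),k0 in(("scene0",0,(0,0),1),("s10",-5,(390,110),4.2),("s11",-5.3,(390,110),4.2),("s12",-8.2,(420,160),8),("s15",2.4,(420,155),8)):
    i=cv2.imread(f"pics/{f}.png"); d=proj(c,P(56,0,15,dz))-proj(c,P(56,0,15)); k=7
    M=np.float32([[k/k0,0,-k*(464+d[0]-x0)],[0,k/k0,-k*(183+d[1]-y0)]]); o=cv2.warpAffine(i,M,(158,290),flags=cv2.INTER_LINEAR)
    for g in range(0,290,35): o[g,::4]=0
    for g in range(0,158,35): o[::4,g]=0
    out.append(o)
cv2.imwrite("pics/cmp2.png",np.hstack(out))
E
```

```text
(no output)
```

View pics/cmp2.png

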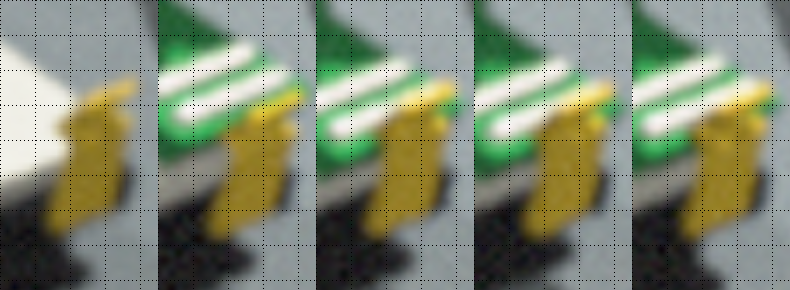

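In the hook_a comparison, the lip was bent outward by about 10 px at s10. It is back at its upright position (139–140 against 137) from s11 onward and during the tug, so both hooks are clicked. The tug lifted the mount about 2 mm at about 5–6 N. Now I'll go back to neutral height and let go.

Emit:
{"op": "apply_moves", "data": {"motion": [[1,0,0,0,0,0],[2,0,0,0,0,0],[3,0,0,0,0,0],[3.3,0,0,0,0,0],[3.3,0,0,0,0,0],[3.3,0,0,0,0,0]]}}

```text
t: 18.38
position: [613.9, 104.6, 224.8]
ee_rot: [[0.001, -0.99, 0.144], [0.0, 0.144, 0.99], [-1.0, -0.001, 0.0]]
ft_force: [-0.2, 0.0, -2.1]
gripper_width: 0.134
```

Emit:
{"op": "apply_moves", "data": {"motion": [[0,0,0,0,0,0],[0,0,0,0,0,0],[0,0,0,0,0,0],[0,0,0,0,0,0],[0,0,0,0,0,0],[0,0,0,0,0,0]], "jaw": 0.2}}

```text
t: 18.88
position: [613.6, 104.6, 224.4]
ee_rot: [[0.0, -0.99, 0.144], [0.0, 0.144, 0.99], [-1.0, -0.0, 0.0]]
ft_force: [0.4, 0.2, -0.1]
gripper_width: 0.598
```

```bash
python3 st.py; python3 - <<'E'
from h import *
w=cam("wrist"); save(w.img,"w16.png")
E
```

```text
pos [613.63 104.59 224.42] F [ 0.4  0.2 -0.1] tau [ 0.03 -0.05 -0.04] delta tool [-0.18  0.03  0.  ] yaw 81.7 xax [ 1.e-04  0.e+00 -1.e+00] 18.8833
```

View pics/w16.png

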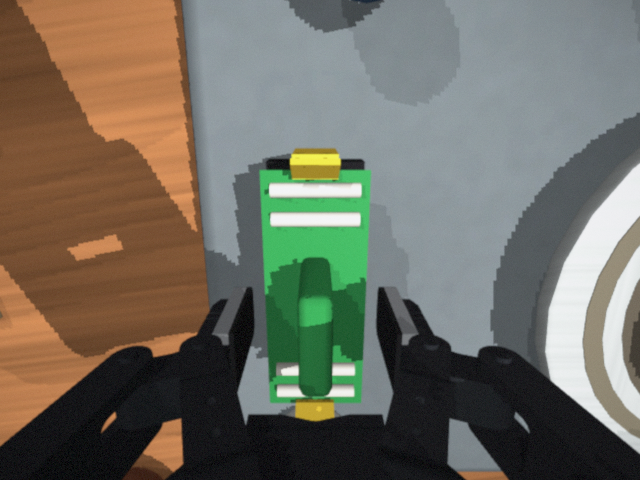

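The jaws have released, and both hooks overlap the plate at (315,163) and (315,410). I'll rise clear and check.

Emit:
{"op": "apply_moves", "data": {"motion": [[-15,0,0,0,0,0],[-45,0,0,0,0,0],[-80,0,0,0,0,0],[-110,0,0,0,0,0],[-130,0,0,0,0,0],[-130,0,0,0,0,0],[-130,0,0,0,0,0],[-130,0,0,0,0,0]]}}

```text
t: 19.6
position: [613.3, 104.6, 353.3]
ee_rot: [[-0.002, -0.99, 0.144], [-0.0, 0.144, 0.99], [-1.0, 0.001, -0.0]]
ft_force: [-0.5, 0.2, -0.9]
gripper_width: 0.6
```

```bash
python3 st.py; python3 - <<'E'
from h import *
w=cam("wrist"); save(w.img,"w17.png"); c=cam("scene"); save(c.img,"s17.png")
q,_=quad(w,(240,100,400,330)); P=np.array([onz(w,*p,147) for p in q]); e=P[1]-P[0];f=P[2]-P[1]
print(P.mean(0).round(1),[np.linalg.norm(x).round(1) for x in(e,f)],[np.degrees(np.arctan2(x[1],x[0])).round(2) for x in(e,f)])
E
```

```text
pos [613.29 104.56 353.28] F [-0.5  0.2 -0.9] tau [0.02 0.01 0.01] delta tool [128.68  -0.49   0.13] yaw 81.71 xax [-1.5e-03 -2.0e-04 -1.0e+00] 19.6
[612.7 104.7 147. ] [np.float64(42.8), np.float64(112.0)] [np.float64(81.67), np.float64(-7.01)]
```

View pics/w17.png

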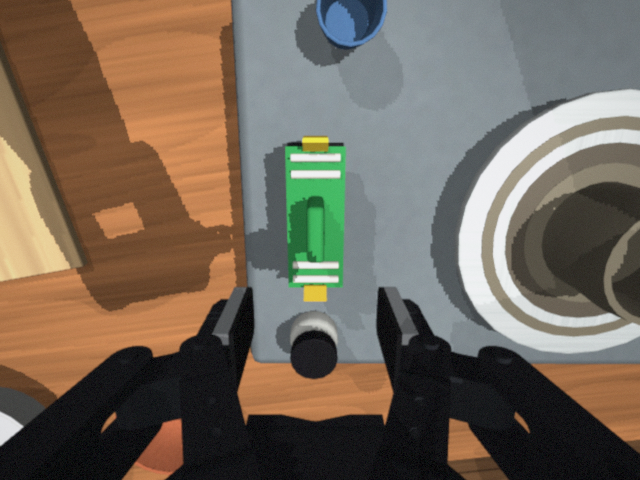

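View pics/s17.png

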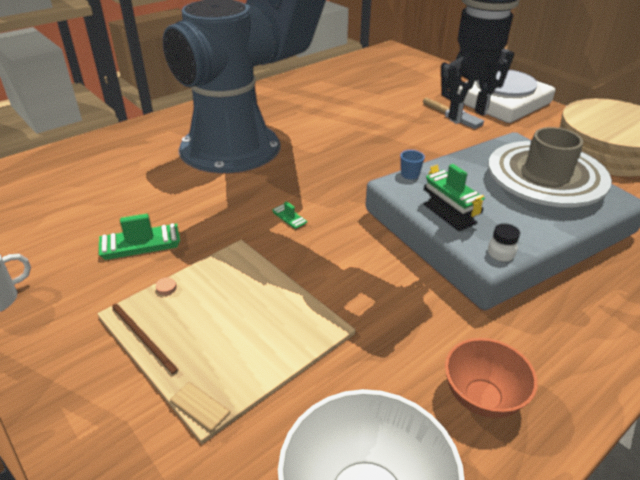

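```bash
python3 - <<'E'
from h import *
w=cam("wrist"); save(w.img,"w18.png",(275,125,355,310),3.2)
for p in((304,300.5),(327,300.5)): print(onz(w,*p,162).round(1))
H=hsv(w); m=(H[...,0]>18)&(H[...,0]<34)&(H[...,1]>150); m[:,:290]=0;m[:,340:]=0
for mm,st,ce in comps(m,20): print(ce.round(1),st, onz(w,ce[0],st[1],161).round(1),onz(w,ce[0],st[1]+st[3],161).round(1))
a=np.radians(-8.4);P=lambda x,y,z:np.array([613.7+x*np.cos(a)-y*np.sin(a),105+x*np.sin(a)+y*np.cos(a),135+z])
print([proj(w,P(x,0,z)).round(1).tolist() for x,z in((59,26),(53,13),(-53,13),(-59,26))])
E
```

```text
[671.7  87.8 162. ]
[674.3 105.5 162. ]
[315.1 143.7] [302 137  27  15 361] [550.9 114.1 161. ] [560.9 112.7 161. ]
[314.6 292.8] [304 285  22  17 347] [660.3  97.8 161. ] [674.7  95.7 161. ]
[[315.0, 298.9], [315.0, 284.7], [315.2, 150.9], [315.3, 143.6]]
```

View pics/w18.png

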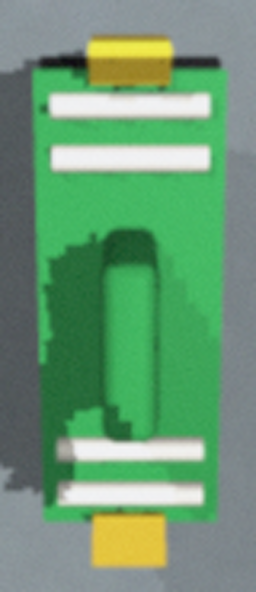

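The catch tips sit where upright hooks should project: rows 285 and 151–152, against 284.7 and 150.9 expected. The hook_a lip is within 1 mm of where it stood before. Handing in.

```bash
python3 - <<'E'
from rig import r
print(r.hand_in())
E
```

```text
the job is handed in; nothing more can be done
None
```

I took the middle-sized green rest from the board and pressed it onto the mount until both hooks clicked. I then tugged it up, let go, rose clear and handed the job in; no verdict was reported.

- **Press:** The wrist force dropped from about 13 N to 9 N at the click. I pressed on to a peak reading of 19 N, about 20 N with the sensor offset, below the 25 N limit.
- **Tug:** A pull of about 5–6 N lifted the mount roughly 2 mm. That lift is estimated from the arm height and the spring rate; I did not measure it on the mount.
- **Final seating:** The last wrist picture puts the rest about 1 mm along from the mount's centre and 0.4 mm across. Its ends give an angle about 1.4° off the mount's axis; its sides agree within a fraction of a degree. All of this is inside the limits.
- **Hooks:** Both are back over the plate. Their tips lie within about a pixel of where upright hooks should show.
- **Bystanders:** They look unmoved in the scene picture. I did not measure their positions.

**Checks that disagreed:**
- The early top-camera measurement of the rest was about 5 mm off the wrist view in y, so I used the wrist views.
- A side force of 2–3 N during the tug made me doubt hook_a. Comparing scene pictures showed it upright from the click on.

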